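# Scan the green flour bin's code label

## Robot

A 6-joint arm with a two-finger parallel gripper is mounted at the origin on the work surface. World frame = base frame: x ahead of the robot, y to its left, z up, the work surface at z = 0. Lengths are in m, angles in rad, forces in N, time in s.
With the tool pointing down it reaches from about 0.375 to 0.9 m from the base axis. Payload 3.1 kg.
Tool frame: the origin (TCP) lies midway between the tips of the shut fingers; the grasp point (between the pads) lies 19 mm behind it (manip.grasp_offset is the distance from the TCP to the grasp point, in m); z points along the fingers, y is the line along which they close (so a half turn about z gives the same grasp; the last joint's range is limited). The gripper opens to 85 mm and grips with 20 to 120 N. Pads are 22 mm wide; open, the fingers measure 114 mm over their backs; the gripper's body (76 mm by 85 mm) begins 54 mm behind the grasp point. The pads swing forward as they close: fully open they stand 13 mm farther back than shut.
Start: joints at [-0.178, 0.527, 1.433, -0, 1.181, -0.178], TCP at [0.625, 0, 0.231] pointing down, gripper open.
Joint ranges: [-3.08, 3.08], [-0.75, 2.2], [0.22, 2.44], [-1.43, 4.57], [0, 2.65], [-2.85, 2.85]. Speed limits (rad/s): [2.79, 2.79, 3.14, 3.14, 3.14, 3.14].

## Interface

Orientations are given as a unit quaternion [x, y, z, w].
In Python, from station import sensors, cams, order, manip gives the robot as it stands.
- The arm moves only by the tool move_arm, never from a script. Its argument "targets" is a list of rows, each an object of numbers: "dx", "dy", "dz": the shift along the world's x, y, z normalised to -1 to 1, where 1 is 25 mm; "rx", "ry", "rz": the turn, a rotation vector about the world's x, y, z normalised to -1 to 1, where 1 is 30 degrees. A call has exactly 10 rows; each row shifts and turns the commanded pose from where the row before left it; what a row does not reach is not made up. A row lasts 1/8 s, in which the tool goes at most 62.5 mm and 10.7 degrees, less where a joint would pass 70% of its speed; a pose out of reach is approached as far as the arm can. A call with a number of a shift or a turn outside -1 to 1 is refused whole. A call with a gripper value outside its range is refused whole. "claw" is the opening in per cent of the stroke, from 0 (shut) to 100 (fully open), set as the call begins (left out, the last holds). The fingers move at their own pace and stop on an object; "newtons" is the grip in N (left out, the last holds). Time passes only in rows, so rows that do not move let the fingers close, or fill a call up. It gives the time, the measured TCP pose, the force, the opening and the grip force at its end, in the units of the state.
- sensors.sense(): the state, without advancing time (a new reading comes with each control period).
- cams.snapshot(name): name is "scene" or "side" or "wrist"; returns the picture (480x640x3 uint8, red, green, blue); there is no depth.
- cams.camera_model(name): a dict with "fx", "fy", "cx", "cy" (pixels), "distortion" ([k1, k2, p1, p2, k3] as OpenCV has them; the pictures are not rectified), "extrinsics" (4x4, takes a point from world to camera coordinates). Camera axes: x right, y down, z forward; pixel columns grow to the right and rows downward; lengths in m; the calibration is good to about 2 mm. A picture is of the moment at which its call begins: read the wrist's pose just before it. camera_model takes no time and is no camera call; for the wrist camera it gives the pose at the moment of the call.
- order.sign_off(): hands the job in; it is judged then, once.
The state is a dict: "t": time; "q": joint angles; "qd": joint speeds; "tau": joint torques, N m; "tcp_pos": TCP position; "tool_rot": TCP orientation; "force": force on the tool from outside, world axes, zero at the start; "ft_torque": the same for the moment, N m; "finger_gap": opening from 0.0 (shut) to 1.0 (fully open); "gripper_force": force on a finger pad.
Only numpy, scipy, OpenCV 4.12 (cv2) and the standard library are available. Lean on these libraries where they do the work, as an engineer would, in place of code of your own. Each camera call takes 0.05 s, during which the arm holds its last target. There are 200 camera calls.

## Task

Pick up the code scanner from its grey charging pad and scan the bar-code label on the green-lidded bin: point the nose at the middle of the label, square to its sloping face, from about 8 cm away, and hold it steady for two seconds. Then set the scanner down upright on the middle of its pad again, without dropping it, and let go. Do not scan the other two bins, and leave the other things on the table where they are.

Things in the scene. Friction and masses are not known exactly. Their poses are not given: they have to be found in the camera images.
- scanner: Code reader standing nose down on its pad, 142 mm tall, about 0.25 kg. Black round nose hood, 64 mm wide at the mouth, below; orange 40 x 40 mm square grip (sides face its x and y) from 45 to 140 mm height: hold it 25 mm below its top. Origin at the centre of the nose mouth (underside); z runs from nose up through the grip. It reads straight out of the nose, along its -z; turn about z is free.
- pad: Round flat grey charging pad fixed to the table, 110 mm across, 6 mm thick; origin at the centre of its underside (table height), z up. The scanner stands on its top face.
- green_label: Black and white bar-code label, 80 mm across by 56 mm up the slope, on the sloping lid of the green-lidded bin. Origin at the centre of its face; z is the outward normal of the face (up and towards the robot's side, 35 degrees from vertical), x points up the slope, y level along the label.
- red_label: Black and white bar-code label, 80 mm across by 56 mm up the slope, on the sloping lid of the red-lidded bin. Origin at the centre of its face; z is the outward normal of the face (up and towards the robot's side, 35 degrees from vertical), x points up the slope, y level along the label.
- blue_label: Black and white bar-code label, 80 mm across by 56 mm up the slope, on the sloping lid of the blue-lidded bin. Origin at the centre of its face; z is the outward normal of the face (up and towards the robot's side, 35 degrees from vertical), x points up the slope, y level along the label.
- green_bin: Cream bin with a green sloping lid, fixed; 136 mm wide (y), 140 mm deep (x), 70 mm high at its low front (-x), 168 mm at its back. Origin at the centre of its underside; label centre at (0, 0, 0.120) in its frame. The three bins stand in a row beyond the pad, in any order, each turned up to 12 degrees.
- red_bin: Cream bin with a red sloping lid, fixed; 136 mm wide (y), 140 mm deep (x), 70 mm high at its low front (-x), 168 mm at its back. Origin at the centre of its underside; label centre at (0, 0, 0.120) in its frame. The three bins stand in a row beyond the pad, in any order, each turned up to 12 degrees.
- blue_bin: Cream bin with a blue sloping lid, fixed; 136 mm wide (y), 140 mm deep (x), 70 mm high at its low front (-x), 168 mm at its back. Origin at the centre of its underside; label centre at (0, 0, 0.120) in its frame. The three bins stand in a row beyond the pad, in any order, each turned up to 12 degrees.
- cutter: pasta cutting wheel lying on the table beside the pad: wooden handle and 38 mm metal wheel, 130 mm long, 26 mm high; origin under its middle, x along it towards the wheel
- jar: open glass jar, 96 mm across, 150 mm high, on the left; origin at its base
- salt: white salt pot with a blue cap, 72 mm across, 100 mm high, on the right; origin at its base
- mug: blue mug, 80 mm across, 90 mm high, on the right; origin at its base
There are look-alikes about, which are no part of the job. What is meant by the scanner is not turquoise, and is the smaller of those in its own colour. What is shaped like the green_bin but yellow is not meant.

How it is judged:
On the way:
1. the scanner is held steady, aimed square at the middle of the green bin's label from about 8 cm (x of green_label in the frame of scanner between -0.02 and 0.02 m and y of green_label in the frame of scanner between -0.02 and 0.02 m and z of green_label in the frame of scanner between -0.125 and -0.045 m and angle between the z axis of scanner and the z axis of green_label, either way round below 0.26 rad and linear speed of scanner below 0.02 m/s and angular speed of scanner below 0.12 rad/s), for 1.5 s.
At the end, for the whole second after the job is handed in: The scanner stands upright (within 4.5 degrees), nose down on the pad's top face, its centre within 25 mm of the pad's centre, released and at rest (horizontal distance between scanner and pad below 0.025 m and angle between scanner's own z axis and vertical below 0.08 rad and height (world z) of scanner between 0.002 and 0.01 m and linear speed of scanner below 0.01 m/s and contact force between the fingers and scanner below 0.1 N); the robot touches nothing.
It fails at once if the red bin's label was scanned (scanner held still, aimed at it) (x of red_label in the frame of scanner between -0.02 and 0.02 m and y of red_label in the frame of scanner between -0.02 and 0.02 m and z of red_label in the frame of scanner between -0.125 and -0.045 m and angle between the z axis of scanner and the z axis of red_label, either way round below 0.26 rad and linear speed of scanner below 0.02 m/s and angular speed of scanner below 0.12 rad/s).
It fails at once if the blue bin's label was scanned (scanner held still, aimed at it) (x of blue_label in the frame of scanner between -0.02 and 0.02 m and y of blue_label in the frame of scanner between -0.02 and 0.02 m and z of blue_label in the frame of scanner between -0.125 and -0.045 m and angle between the z axis of scanner and the z axis of blue_label, either way round below 0.26 rad and linear speed of scanner below 0.02 m/s and angular speed of scanner below 0.12 rad/s).
It fails at once if the scanner was dropped onto the pad (reached it faster than 0.7 m/s, a fall of 25 mm) (horizontal distance between scanner and pad below 0.06 m and height (world z) of scanner below 0.035 m and linear speed of scanner above 0.7 m/s).
It fails at once if another thing on the table was shifted by more than 30 mm (distance of any of cutter, jar, salt, mug from where it was at the start of the episode above 0.03 m).
It also fails if it takes over 42 s, if anything falls off the work surface, if the arm or the gripper's body presses on something with over 40 N, if the wrist force passes 120 N, or if a joint passes its speed limit or range.

## Working session

There is one attempt and no reset: what is moved stays moved. The work goes in short steps, Python scripts to look and compute and a tool call to move; the robot and the scene stay as the last step left them, time stands still between calls to the robot, and variables do not carry over. Pictures are saved under pics/ and viewed, at most 10 in all, crops included, and the job is handed in when it is done.

Besides the shell and the picture viewer there is one more tool, called by a JSON object that holds its "op" and its "data", one argument or row to a line. move_arm: Moves the arm, as the interface text tells. Scaled input: -1 to 1 covers 25 mm each way for a shift and 30 degrees each way for a turn. Its arguments: {"type":"object","properties":{"targets":{"type":"array"},"claw":{"type":"number"},"newtons":{"type":"number"}},"required":["targets"]}

```bash
mkdir -p pics; ls; python3 - <<'E'
from station import sensors,cams
import cv2
for n in("scene","side"):
    cv2.imwrite(f"pics/{n}0.png",cams.snapshot(n)[:,:,::-1])
    m=cams.camera_model(n);print(n,m)
s=sensors.sense();print(s)
E
```

```text
pics
scene {'fx': 592.9976045367521, 'fy': 592.9976045367521, 'cx': 319.502524276298, 'cy': 237.53810080451044, 'distortion': array([-0.12390284,  0.        ,  0.        ,  0.        ,  0.        ]), 'extrinsics': array([[-0.89151849,  0.45278914,  0.01329559,  0.44380595],
       [ 0.39328977,  0.78826364, -0.47324791, -0.14669591],
       [-0.22476194, -0.41668025, -0.88082895,  1.56134267],
       [ 0.        ,  0.        ,  0.        ,  1.        ]])}
side {'fx': 578.6686770258592, 'fy': 578.6686770258592, 'cx': 319.40435958707315, 'cy': 232.93707763813418, 'distortion': array([-0.02428982,  0.        ,  0.        ,  0.        ,  0.        ]), 'extrinsics': array([[ 0.9103298 , -0.41375043, -0.01049997, -0.46196681],
       [-0.32685351, -0.70311401, -0.63150414,  0.20229038],
       [ 0.25390243,  0.57830898, -0.77530141,  1.18636497],
       [ 0.        ,  0.        ,  0.        ,  1.        ]])}
{'t': 0.1, 'q': array([-1.78531020e-01,  5.28400041e-01,  1.43376779e+00,  5.52350642e-06,
        1.18143249e+00, -1.78488320e-01]), 'qd': array([-7.25675798e-04, -2.33702951e-03, -2.22110261e-03,  1.21650317e-05,
       -5.94732361e-04,  2.17550824e-03]), 'tau': array([ 4.33945943e-04, -4.43301880e+01, -1.78587180e+01, -2.04061280e-04,
        3.88642526e-03,  1.10165692e-05]), 'tcp_pos': array([6.24350481e-01, 1.28824389e-04, 2.30417030e-01]), 'tool_rot': array([ 7.07122265e-01,  7.07090585e-01, -5.70402371e-04, -8.26031509e-04]), 'force': array([-0.22747196, -0.68433702,  0.28964983]), 'ft_torque': array([-0.04553094,  0.01860474,  0.02800294]), 'gripper_force': 0.0, 'finger_gap': 0.9996850297952794}
```

View pics/scene0.png

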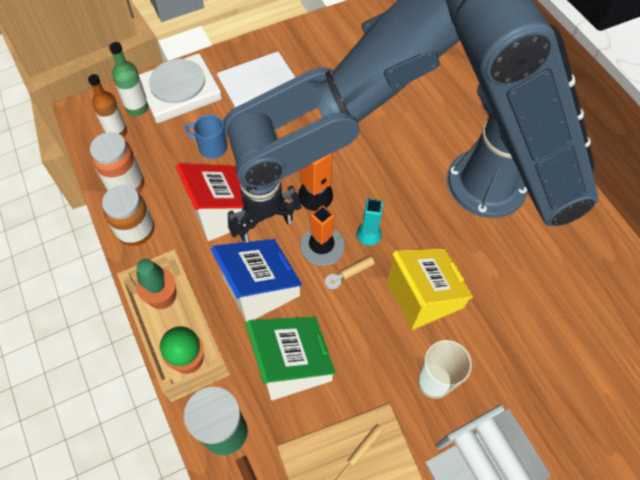

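View pics/side0.png

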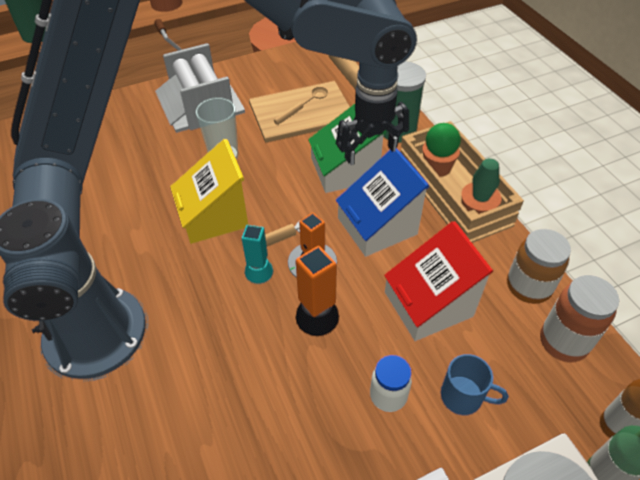

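Candidates in the scene picture:
- Small orange reader on the grey pad, (322,230).
- Larger orange reader, (318,180).
- Turquoise reader, (370,220).
- Bins: green (290,350), yellow look-alike (430,280), blue (257,268), red (212,190).

I choose the small orange reader on the pad and the green bin, and check both in a close crop.

```bash
python3 - <<'E'
import cv2,numpy as np
a=cv2.imread("pics/scene0.png");b=cv2.imread("pics/side0.png")
def c(im,x,y):return cv2.resize(im[y:y+75,x:x+100],None,fx=4,fy=4,interpolation=cv2.INTER_CUBIC)
cv2.imwrite("pics/crop0.png",np.vstack([np.hstack([c(a,275,195),c(a,240,310)]),np.hstack([c(b,260,200),c(b,290,90)])]))
E
```

```text
(no output)
```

View pics/crop0.png

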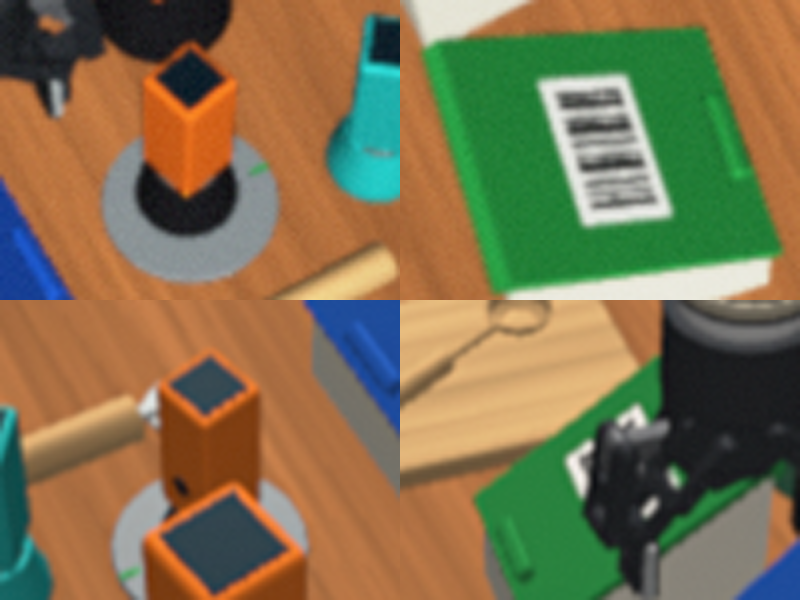

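The crops show the chosen reader, small and orange, on the pad: top centre at scene (322.5,215), pad centre at about (322.5,246). The larger orange one stands nearer the side camera. The green label is clear, with its centre at scene (291,347). Now I fit the poses.

```bash
cat > h.py <<'E'
import numpy as np,cv2
from station import cams
from scipy.optimize import least_squares
from scipy.spatial.transform import Rotation as R
def proj(n,P,m=None):
    m=m or cams.camera_model(n);E=m["extrinsics"]
    K=np.array([[m["fx"],0,m["cx"]],[0,m["fy"],m["cy"]],[0,0,1]])
    return cv2.projectPoints(np.array(P,float).reshape(-1,3),cv2.Rodrigues(E[:3,:3])[0],E[:3,3],K,m["distortion"])[0][:,0]
def label(p):
    r=R.from_euler('zy',[p[2],-np.radians(35)]);u=r.apply([[.028,-.04,0],[-.028,-.04,0],[-.028,.04,0],[.028,.04,0],[0,0,0]])
    return u+[p[0],p[1],.12],r
def square(p,z=.146,h=.02):
    a=p[2]+np.pi/4+np.arange(4)*np.pi/2
    return np.c_[p[0]+h*2**.5*np.cos(a),p[1]+h*2**.5*np.sin(a),np.full(4,z)]
E
python3 - <<'E'
from h import *
L=np.array([(138,80),(228,74),(273,216),(185,227)])/4+[240,310]
f=least_squares(lambda p:(proj("scene",label(p)[0][:4])-L).ravel(),[.75,.25,0]);print("label",f.x,f.fun.round(1),label(f.x)[1].apply([0,0,1]))
S=np.array([(192,41),(144,80),(190,118),(238,80)])/4+[275,195]
T=np.array([(210,50),(262,86),(210,118),(158,88)])/4+[260,200]
def res(p,w=(1,1)):
    q=square(p);o=[]
    for n,A,k in(("scene",S,w[0]),("side",T,w[1])):
        u=proj(n,q)
        o.append(k*min((np.roll(u,s,0)[::d]-A for s in range(4) for d in(1,-1)),key=lambda e:(e**2).sum()).ravel())
    return np.concatenate(o)
for w in((1,1),(1,0),(0,1)):
  g=min((least_squares(res,[.6,.05,y],args=(w,)) for y in np.arange(-.75,.76,.3)),key=lambda g:g.cost);print("scan",g.x,g.fun.round(1))
h=least_squares(lambda p:(proj("scene",[p[0],p[1],.006])-[322.5,245.75]).ravel(),[.6,.05]);print("pad",h.x)
E
```

```text
label [ 0.67092307  0.21000477 -0.15531705] [-0.   0.7 -0.6  1.5  0.4 -0.5  0.2 -1.6] [-5.73576436e-01 -6.93889390e-18  8.19152044e-01]
scan [ 0.47817448 -0.03074036  0.33936584] [-1.4 -1.4 -1.6 -0.3 -0.2  0.9 -0.  -0.7 -0.3 -2.1  0.2 -0.5 -1.1  2.1
 -1.6 -1.3]
scan [ 0.47697444 -0.0291209   0.30470674] [-0.1 -1.1 -0.8 -0.3  0.1  1.3  0.8  0.1 -0.  -0.  -0.  -0.  -0.   0.
 -0.  -0. ]
scan [ 0.47903947 -0.03233782  0.3706646 ] [-0.  -0.  -0.  -0.  -0.   0.  -0.  -0.  -0.1 -1.7  0.9 -0.5  0.1  2.5
 -0.9 -0.5]
pad [ 0.47789115 -0.0231133 ]
```

```bash
sed -i "s/'zy'/'ZY'/" h.py; python3 - <<'E'
from h import *
L=np.array([(138,80),(228,74),(273,216),(185,227)])/4+[240,310]
f=least_squares(lambda p:(proj("scene",label(p)[0][:4])-L).ravel(),[.75,.25,0]);n=label(f.x)[1].apply([0,0,1]);print("label",f.x,f.fun.round(1),n)
c=np.r_[f.x[:2],.12];print("tcp goal",c+.178*n,"rotvec deg",np.degrees(np.cross([0,0,1],n)/np.hypot(*n[:2])*np.arccos(n[2])))
# big orange: top quad in side crop
T=np.array([(235,183),(306,245),(218,297),(146,240)])/4+[260,200]
def res(p):
    u=proj("side",square(p[:3],p[3],p[4]))
    return min((np.roll(u,s,0)[::d]-T for s in range(4) for d in(1,-1)),key=lambda e:(e**2).sum()).ravel()
g=min((least_squares(res,[.42,-.12,y,.19,.026]) for y in np.arange(-.75,.76,.3)),key=lambda g:g.cost);print("big",g.x,g.cost)
E
```

```text
label [ 0.67088203  0.21003759 -0.15137052] [ 0.5  0.2 -0.4  0.5 -0.1 -0.1  0.  -0.5] [-0.56701779  0.08649138  0.81915204]
tcp goal [0.56995286 0.22543306 0.26580906] rotvec deg [ -5.2777594  -34.59978693   0.        ]
big [ 0.28467589 -0.50295066  0.27468673  0.7014087   0.00992374] 3.100260680656702
```

{"op": "move_arm", "data": {
  "targets": [
    {"dx": -0.58,"dy": -0.12,"dz": 0.1,"rz": 0.065},
    {"dx": -0.58,"dy": -0.12,"dz": 0.1,"rz": 0.065},
    {"dx": -0.58,"dy": -0.12,"dz": 0.1,"rz": 0.065},
    {"dx": -0.58,"dy": -0.12,"dz": 0.1,"rz": 0.065},
    {"dx": -0.58,"dy": -0.12,"dz": 0.1,"rz": 0.065},
    {"dx": -0.58,"dy": -0.12,"dz": 0.1,"rz": 0.065},
    {"dx": -0.58,"dy": -0.12,"dz": 0.1,"rz": 0.065},
    {"dx": -0.58,"dy": -0.12,"dz": 0.1,"rz": 0.065},
    {"dx": -0.58,"dy": -0.12,"dz": 0.1,"rz": 0.065},
    {"dx": -0.58,"dy": -0.12,"dz": 0.1,"rz": 0.065}
  ],
  "claw": 100,
  "newtons": 60
}}

```text
schema error: expected keys dx, dy, dz, rx, ry, rz
```

```bash
python3 - <<'E'
from h import *
import json
from station import sensors
s=sensors.sense();print(s["tcp_pos"],s["tool_rot"])
m=cams.camera_model("wrist");im=cams.snapshot("wrist");cv2.imwrite("pics/w1.png",im[:,:,::-1])
np.save("w1.npy",m,allow_pickle=True)
print("expect top",proj("wrist",square([.478,-.031,.34]),m).round(0).tolist())
h=least_squares(lambda p:(proj("side",[p[0],p[1],.0])-[318,318]).ravel(),[.45,-.1]);print("big base",h.x)
h=least_squares(lambda p:(proj("side",[*h.x,p[0]])-[316.5,260]).ravel(),[.2]);print("big top z",h.x,h.fun)
E
```

```text
[6.24350481e-01 1.28824389e-04 2.30417030e-01] [ 7.07122265e-01  7.07090585e-01 -5.70402371e-04 -8.26031509e-04]
expect top [[86.0, 258.0], [26.0, 279.0], [60.0, 338.0], [118.0, 319.0]]
big base [ 0.4299961  -0.16341309]
big top z [0.20239589] [ 0.11045109 -0.00264444]
```

View pics/w1.png

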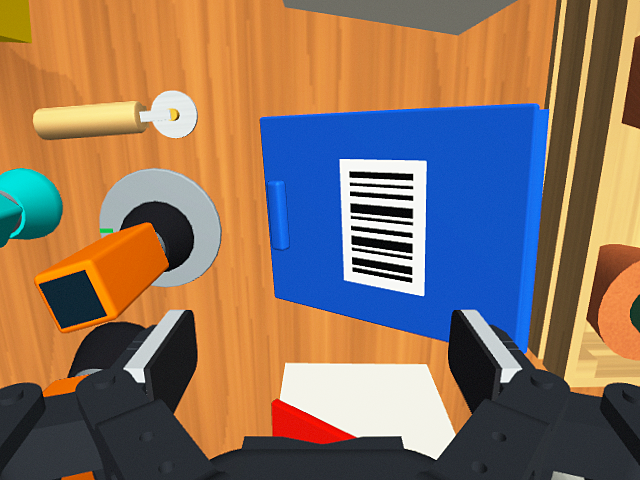

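The wrist picture, taken from the start because the move was refused, shows the pad circle (99–221, 169–290), centre about (160,229). The scanner top quad is at about (35–118, 258–333), and the cutter at (115,118) is clear of the pad.

```bash
python3 - <<'E'
from h import *
m=np.load("w1.npy",allow_pickle=True).item()
a=np.linspace(0,2*np.pi,90)
ring=lambda x,y,r,z:np.c_[x+r*np.cos(a),y+r*np.sin(a),np.full(90,z)]
bb=lambda P:np.r_[P.min(0),P.max(0)]
h=least_squares(lambda p:bb(proj("wrist",ring(*p,.055,.006),m))-[99,169,221,290],[.478,-.025]);print("pad",h.x,h.fun)
print("hood bbox at scan est",bb(proj("wrist",ring(.478,-.031,.032,.006),m)))
im=cv2.imread("pics/w1.png");b=im[150:345,20:225]
cv2.imwrite("pics/w1c.png",cv2.resize(b,None,fx=3,fy=3,interpolation=cv2.INTER_CUBIC)[:600])
E
```

```text
pad [ 0.47879242 -0.02810258] [-0.33090098  0.66892133  0.33106575 -0.75437057]
hood bbox at scan est [123.68468209 199.52751087 194.91593764 268.77421805]
```

{"op": "move_arm", "data": {
  "targets": [
    {"dx": -0.58,"dy": -0.12,"dz": 0.1,"rx": 0,"ry": 0,"rz": 0.065},
    {"dx": -0.58,"dy": -0.12,"dz": 0.1,"rx": 0,"ry": 0,"rz": 0.065},
    {"dx": -0.58,"dy": -0.12,"dz": 0.1,"rx": 0,"ry": 0,"rz": 0.065},
    {"dx": -0.58,"dy": -0.12,"dz": 0.1,"rx": 0,"ry": 0,"rz": 0.065},
    {"dx": -0.58,"dy": -0.12,"dz": 0.1,"rx": 0,"ry": 0,"rz": 0.065},
    {"dx": -0.58,"dy": -0.12,"dz": 0.1,"rx": 0,"ry": 0,"rz": 0.065},
    {"dx": -0.58,"dy": -0.12,"dz": 0.1,"rx": 0,"ry": 0,"rz": 0.065},
    {"dx": -0.58,"dy": -0.12,"dz": 0.1,"rx": 0,"ry": 0,"rz": 0.065},
    {"dx": -0.58,"dy": -0.12,"dz": 0.1,"rx": 0,"ry": 0,"rz": 0.065},
    {"dx": -0.58,"dy": -0.12,"dz": 0.1,"rx": 0,"ry": 0,"rz": 0.065}
  ],
  "claw": 100,
  "newtons": 60
}}

```text
t: 1.4
tcp_pos: [0.4792, -0.03, 0.2562]
tool_rot: [0.577, 0.817, -0.0, -0.0]
force: [0.5, 0.0, -0.3]
finger_gap: 1.002
gripper_force: 0.0
```

```bash
python3 - <<'E'
from h import *
from station import sensors
s=sensors.sense();print(s["t"],s["tcp_pos"],s["tool_rot"],s["q"].round(2))
m=cams.camera_model("wrist");im=cams.snapshot("wrist");cv2.imwrite("pics/w2.png",im[:,:,::-1])
np.save("w2.npy",m,allow_pickle=True)
print("expect top",proj("wrist",square([.478,-.031,.34]),m).round(0).tolist())
E
```

```text
1.4 [ 0.47924075 -0.02998371  0.25619033] [ 5.76676744e-01  8.16972361e-01 -1.12028362e-04 -2.85822055e-04] [-0.3   0.3   1.75 -0.    1.09 -0.64]
expect top [[354.0, 205.0], [287.0, 205.0], [289.0, 268.0], [353.0, 268.0]]
```

View pics/w2.png

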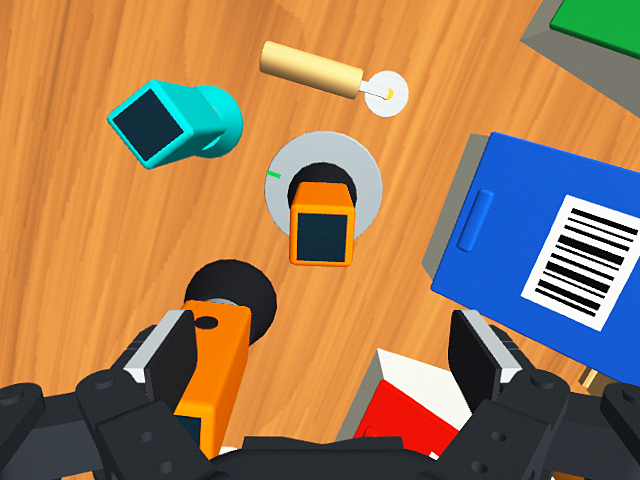

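The scanner top is centred between the fingers at (321,237), within 1–2 px of the prediction and square to them. The larger orange reader, at lower left, is clear of the fingers. Descending.

{"op": "move_arm", "data": {
  "targets": [
    {"dx": 0,"dy": 0,"dz": -0.68,"rx": 0,"ry": 0,"rz": 0},
    {"dx": 0,"dy": 0,"dz": -0.68,"rx": 0,"ry": 0,"rz": 0},
    {"dx": 0,"dy": 0,"dz": -0.68,"rx": 0,"ry": 0,"rz": 0},
    {"dx": 0,"dy": 0,"dz": -0.68,"rx": 0,"ry": 0,"rz": 0},
    {"dx": 0,"dy": 0,"dz": -0.68,"rx": 0,"ry": 0,"rz": 0},
    {"dx": 0,"dy": 0,"dz": -0.68,"rx": 0,"ry": 0,"rz": 0},
    {"dx": 0,"dy": 0,"dz": -0.68,"rx": 0,"ry": 0,"rz": 0},
    {"dx": 0,"dy": 0,"dz": -0.68,"rx": 0,"ry": 0,"rz": 0},
    {"dx": 0,"dy": 0,"dz": -0.68,"rx": 0,"ry": 0,"rz": 0},
    {"dx": 0,"dy": 0,"dz": 0,"rx": 0,"ry": 0,"rz": 0}
  ]
}}

```text
t: 2.7
tcp_pos: [0.4794, -0.0297, 0.1022]
tool_rot: [0.577, 0.817, -0.0, -0.001]
force: [0.0, -1.0, -0.4]
finger_gap: 1.003
gripper_force: 0.0
```

{"op": "move_arm", "data": {
  "targets": [
    {"dx": 0,"dy": 0,"dz": 0,"rx": 0,"ry": 0,"rz": 0},
    {"dx": 0,"dy": 0,"dz": 0,"rx": 0,"ry": 0,"rz": 0},
    {"dx": 0,"dy": 0,"dz": 0,"rx": 0,"ry": 0,"rz": 0},
    {"dx": 0,"dy": 0,"dz": 0,"rx": 0,"ry": 0,"rz": 0},
    {"dx": 0,"dy": 0,"dz": 0,"rx": 0,"ry": 0,"rz": 0},
    {"dx": 0,"dy": 0,"dz": 0,"rx": 0,"ry": 0,"rz": 0},
    {"dx": 0,"dy": 0,"dz": 0,"rx": 0,"ry": 0,"rz": 0},
    {"dx": 0,"dy": 0,"dz": 0,"rx": 0,"ry": 0,"rz": 0},
    {"dx": 0,"dy": 0,"dz": 0,"rx": 0,"ry": 0,"rz": 0},
    {"dx": 0,"dy": 0,"dz": 0,"rx": 0,"ry": 0,"rz": 0}
  ],
  "claw": 0,
  "newtons": 60
}}

```text
t: 3.95
tcp_pos: [0.4801, -0.0301, 0.1041]
tool_rot: [0.577, 0.817, 0.0, 0.0]
force: [-2.0, -0.6, 6.6]
finger_gap: 0.462
gripper_force: 59.1
```

{"op": "move_arm", "data": {
  "targets": [
    {"dx": 0,"dy": 0,"dz": 0.3,"rx": 0,"ry": 0,"rz": 0},
    {"dx": 0,"dy": 0,"dz": 0.7,"rx": 0,"ry": 0,"rz": 0},
    {"dx": 0,"dy": 0,"dz": 0.8,"rx": 0,"ry": 0,"rz": 0},
    {"dx": 0,"dy": 0,"dz": 0.8,"rx": 0,"ry": 0,"rz": 0},
    {"dx": 0,"dy": 0,"dz": 0.8,"rx": 0,"ry": 0,"rz": 0},
    {"dx": 0,"dy": 0,"dz": 0.8,"rx": 0,"ry": 0,"rz": 0},
    {"dx": 0,"dy": 0,"dz": 0.8,"rx": 0,"ry": 0,"rz": 0},
    {"dx": 0,"dy": 0,"dz": 0.8,"rx": 0,"ry": 0,"rz": 0},
    {"dx": 0,"dy": 0,"dz": 0.8,"rx": 0,"ry": 0,"rz": 0},
    {"dx": 0,"dy": 0,"dz": 0.6,"rx": 0,"ry": 0,"rz": 0}
  ]
}}

```text
t: 5.2
tcp_pos: [0.4795, -0.0297, 0.2839]
tool_rot: [0.577, 0.817, 0.0, -0.0]
force: [-0.8, 0.8, -3.9]
finger_gap: 0.461
gripper_force: 60.1
```

{"op": "move_arm", "data": {
  "targets": [
    {"dx": 0,"dy": 0.5,"dz": 0,"rx": 0,"ry": 0,"rz": 0},
    {"dx": 0,"dy": 0.8,"dz": 0,"rx": 0,"ry": 0,"rz": 0},
    {"dx": 0,"dy": 0.9,"dz": 0,"rx": 0,"ry": 0,"rz": 0},
    {"dx": 0,"dy": 0.9,"dz": 0,"rx": 0,"ry": 0,"rz": 0},
    {"dx": 0.2,"dy": 0.9,"dz": 0,"rx": 0,"ry": 0,"rz": 0},
    {"dx": 0.3,"dy": 0.9,"dz": 0,"rx": 0,"ry": 0,"rz": 0},
    {"dx": 0.3,"dy": 0.9,"dz": 0,"rx": 0,"ry": 0,"rz": 0},
    {"dx": 0.3,"dy": 0.9,"dz": 0,"rx": 0,"ry": 0,"rz": 0},
    {"dx": 0.2,"dy": 0.9,"dz": 0,"rx": 0,"ry": 0,"rz": 0},
    {"dx": 0.2,"dy": 0.9,"dz": 0,"rx": 0,"ry": 0,"rz": 0}
  ]
}}

```text
t: 6.45
tcp_pos: [0.5162, 0.1841, 0.2818]
tool_rot: [0.577, 0.817, -0.001, -0.001]
force: [0.4, 0.8, -3.7]
finger_gap: 0.463
gripper_force: 60.0
```

{"op": "move_arm", "data": {
  "targets": [
    {"dx": 0.2,"dy": 0.4,"dz": 0,"rx": -0.022,"ry": -0.144,"rz": 0},
    {"dx": 0.2,"dy": 0.3,"dz": 0,"rx": -0.022,"ry": -0.144,"rz": 0},
    {"dx": 0.2,"dy": 0.2,"dz": 0,"rx": -0.022,"ry": -0.144,"rz": 0},
    {"dx": 0.2,"dy": 0.2,"dz": 0,"rx": -0.022,"ry": -0.144,"rz": 0},
    {"dx": 0.2,"dy": 0.2,"dz": 0,"rx": -0.022,"ry": -0.144,"rz": 0},
    {"dx": 0.2,"dy": 0.1,"dz": 0,"rx": -0.022,"ry": -0.144,"rz": 0},
    {"dx": 0.2,"dy": 0.1,"dz": 0,"rx": -0.022,"ry": -0.144,"rz": 0},
    {"dx": 0.2,"dy": 0.1,"dz": 0,"rx": -0.022,"ry": -0.144,"rz": 0},
    {"dx": 0.2,"dy": 0,"dz": 0,"rx": 0,"ry": 0,"rz": 0},
    {"dx": 0,"dy": 0,"dz": 0,"rx": 0,"ry": 0,"rz": 0}
  ]
}}

```text
t: 7.7
tcp_pos: [0.5626, 0.2228, 0.2828]
tool_rot: [0.551, 0.779, 0.134, 0.268]
force: [-0.1, -0.5, -3.0]
finger_gap: 0.466
gripper_force: 60.6
```

```bash
python3 - <<'E'
from h import *
from station import sensors
s=sensors.sense();r=R.from_quat(s["tool_rot"]);print(s["t"],s["tcp_pos"],-r.as_matrix()[:,2],s["q"].round(2),s["finger_gap"])
p,lr=label([.6709,.2100,-.1514]);n=lr.apply([0,0,1])
G=p[4]+.178*n;z=-r.as_matrix()[:,2];ax=np.cross(z,n)
print("shift units",(G-s["tcp_pos"])/.025,"turn units",np.degrees(ax)/30)
for c in("scene","side","wrist"):cv2.imwrite(f"pics/{c}3.png",cams.snapshot(c)[:,:,::-1])
a=cv2.imread("pics/scene3.png")[200:400,200:400];b=cv2.imread("pics/side3.png")[40:240,240:440]
cv2.imwrite("pics/c3.png",np.hstack([cv2.resize(x,(400,400)) for x in(a,b)]))
E
```

```text
7.7 [0.56257321 0.22284431 0.28278704] [-0.56498885  0.08632673  0.82057011] [ 0.32  0.32  1.82 -0.56  0.52  0.4 ] 0.46561951826558573
shift units [ 0.29592312  0.10216525 -0.67911896] turn units [-0.00051803 -0.00470586  0.0001384 ]
```

View pics/c3.png

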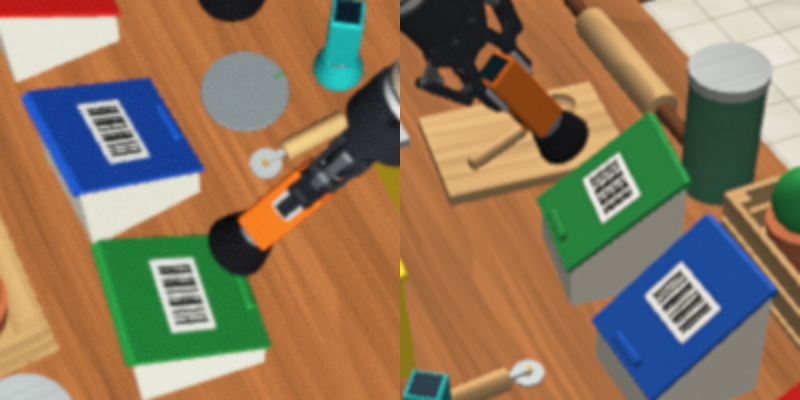

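The scanner is held firmly, tilted over the green bin with its nose pointing at the label, at scene (319,321). The pad is empty, and the blue bin and the cutter are untouched. Final small shift, then hold.

{"op": "move_arm", "data": {
  "targets": [
    {"dx": 0.06,"dy": 0.02,"dz": -0.12,"rx": 0,"ry": 0,"rz": 0},
    {"dx": 0.06,"dy": 0.02,"dz": -0.12,"rx": 0,"ry": 0,"rz": 0},
    {"dx": 0.06,"dy": 0.02,"dz": -0.12,"rx": 0,"ry": 0,"rz": 0},
    {"dx": 0.06,"dy": 0.02,"dz": -0.12,"rx": 0,"ry": 0,"rz": 0},
    {"dx": 0.06,"dy": 0.02,"dz": -0.12,"rx": 0,"ry": 0,"rz": 0},
    {"dx": 0,"dy": 0,"dz": -0.08,"rx": 0,"ry": 0,"rz": 0},
    {"dx": 0,"dy": 0,"dz": 0,"rx": 0,"ry": 0,"rz": 0},
    {"dx": 0,"dy": 0,"dz": 0,"rx": 0,"ry": 0,"rz": 0},
    {"dx": 0,"dy": 0,"dz": 0,"rx": 0,"ry": 0,"rz": 0},
    {"dx": 0,"dy": 0,"dz": 0,"rx": 0,"ry": 0,"rz": 0}
  ]
}}

```text
t: 9.1
tcp_pos: [0.57, 0.225, 0.2665]
tool_rot: [0.551, 0.779, 0.134, 0.269]
force: [0.1, 0.5, -3.6]
finger_gap: 0.465
gripper_force: 60.6
```

```bash
python3 - <<'E'
from h import *
from station import sensors
s=sensors.sense();r=R.from_quat(s["tool_rot"]);z=-r.as_matrix()[:,2];tcp=s["tcp_pos"]
p,lr=label([.6709,.2100,-.1514])
print("side label expected",proj("side",p[4]),"seen ~(345.5,133.5)")
o=tcp-.098*z
print(tcp,"label in scanner-ish(label axes)",lr.inv().apply(o-p[4]))
hr=[o+.032*r.apply([np.cos(t),np.sin(t),0]) for t in np.linspace(0,6.28,40)]
ims=[]
for c in("scene","side"):
    im=cams.snapshot(c)[:,:,::-1].copy()
    for u in proj(c,hr):cv2.circle(im,tuple(np.int32(u.round())),0,(255,0,255),-1)
    for u in proj(c,p):cv2.circle(im,tuple(np.int32(u.round())),1,(0,255,255),-1)
    x,y=np.int32(proj(c,p[4])[0])
    ims.append(cv2.resize(im[y-60:y+60,x-60:x+60],(400,400)))
cv2.imwrite("pics/c4.png",np.hstack(ims))
E
```

```text
side label expected [[344.71268109 132.56933013]] seen ~(345.5,133.5)
[0.57000849 0.22503403 0.26645765] label in scanner-ish(label axes) [ 0.00040064 -0.00035896  0.08047869]
```

View pics/c4.png

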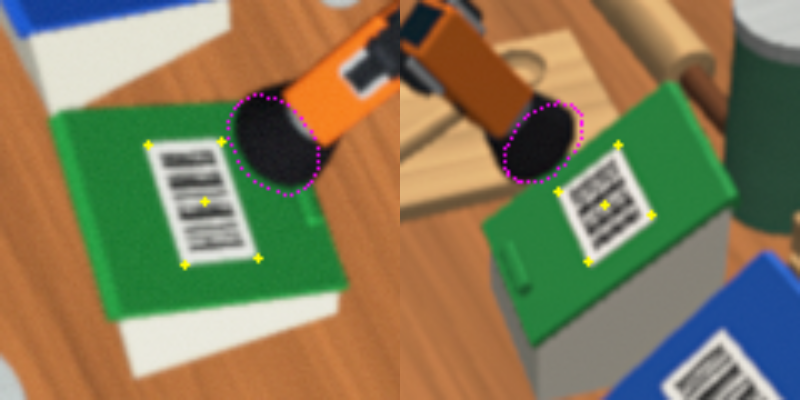

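The predicted label and nose rings (yellow and magenta) match both views to within 2–3 mm: the aim is centred, square and 80 mm away. Holding, then carrying back.

{"op": "move_arm", "data": {
  "targets": [
    {"dx": 0,"dy": 0,"dz": 0,"rx": 0,"ry": 0,"rz": 0},
    {"dx": 0,"dy": 0,"dz": 0,"rx": 0,"ry": 0,"rz": 0},
    {"dx": 0,"dy": 0,"dz": 0,"rx": 0,"ry": 0,"rz": 0},
    {"dx": 0,"dy": 0,"dz": 0,"rx": 0,"ry": 0,"rz": 0},
    {"dx": 0,"dy": 0,"dz": 0,"rx": 0,"ry": 0,"rz": 0},
    {"dx": 0,"dy": 0,"dz": 0,"rx": 0,"ry": 0,"rz": 0},
    {"dx": 0,"dy": 0,"dz": 0,"rx": 0,"ry": 0,"rz": 0},
    {"dx": 0,"dy": 0,"dz": 0,"rx": 0,"ry": 0,"rz": 0},
    {"dx": 0,"dy": 0,"dz": 0,"rx": 0,"ry": 0,"rz": 0},
    {"dx": 0,"dy": 0,"dz": 0,"rx": 0,"ry": 0,"rz": 0}
  ]
}}

```text
t: 10.45
tcp_pos: [0.57, 0.225, 0.2663]
tool_rot: [0.55, 0.779, 0.134, 0.269]
force: [-0.3, 0.3, -3.9]
finger_gap: 0.465
gripper_force: 60.6
```

{"op": "move_arm", "data": {
  "targets": [
    {"dx": 0,"dy": 0,"dz": 0,"rx": 0,"ry": 0,"rz": 0},
    {"dx": 0,"dy": 0,"dz": 0,"rx": 0,"ry": 0,"rz": 0},
    {"dx": 0,"dy": 0,"dz": 0,"rx": 0,"ry": 0,"rz": 0},
    {"dx": 0,"dy": 0,"dz": 0,"rx": 0,"ry": 0,"rz": 0},
    {"dx": 0,"dy": 0,"dz": 0,"rx": 0,"ry": 0,"rz": 0},
    {"dx": 0,"dy": 0,"dz": 0,"rx": 0,"ry": 0,"rz": 0},
    {"dx": 0,"dy": 0,"dz": 0,"rx": 0,"ry": 0,"rz": 0},
    {"dx": 0,"dy": 0,"dz": 0,"rx": 0,"ry": 0,"rz": 0},
    {"dx": 0,"dy": 0,"dz": 0,"rx": 0,"ry": 0,"rz": 0},
    {"dx": 0,"dy": 0,"dz": 0,"rx": 0,"ry": 0,"rz": 0}
  ]
}}

```text
t: 11.7
tcp_pos: [0.57, 0.225, 0.2663]
tool_rot: [0.55, 0.779, 0.134, 0.269]
force: [0.7, -1.0, -3.4]
finger_gap: 0.465
gripper_force: 60.6
```

{"op": "move_arm", "data": {
  "targets": [
    {"dx": -0.2,"dy": 0,"dz": 0.3,"rx": 0,"ry": 0,"rz": 0},
    {"dx": -0.3,"dy": 0,"dz": 0.4,"rx": 0.022,"ry": 0.144,"rz": 0},
    {"dx": -0.3,"dy": -0.1,"dz": 0,"rx": 0.022,"ry": 0.144,"rz": 0},
    {"dx": -0.3,"dy": -0.2,"dz": 0,"rx": 0.022,"ry": 0.144,"rz": 0},
    {"dx": -0.3,"dy": -0.3,"dz": 0,"rx": 0.022,"ry": 0.144,"rz": 0},
    {"dx": -0.2,"dy": -0.4,"dz": 0,"rx": 0.022,"ry": 0.144,"rz": 0},
    {"dx": -0.2,"dy": -0.5,"dz": 0,"rx": 0.022,"ry": 0.144,"rz": 0},
    {"dx": -0.2,"dy": -0.6,"dz": 0,"rx": 0.022,"ry": 0.144,"rz": 0},
    {"dx": -0.2,"dy": -0.7,"dz": 0,"rx": 0.022,"ry": 0.144,"rz": 0},
    {"dx": -0.2,"dy": -0.8,"dz": 0,"rx": 0,"ry": 0,"rz": 0}
  ]
}}

```text
t: 12.95
tcp_pos: [0.5117, 0.1343, 0.2846]
tool_rot: [0.577, 0.817, 0.001, 0.001]
force: [-0.4, -0.7, -3.4]
finger_gap: 0.461
gripper_force: 60.8
```

{"op": "move_arm", "data": {
  "targets": [
    {"dx": -0.2,"dy": -0.8,"dz": 0,"rx": 0,"ry": 0,"rz": 0},
    {"dx": -0.2,"dy": -0.8,"dz": 0,"rx": 0,"ry": 0,"rz": 0},
    {"dx": -0.2,"dy": -0.8,"dz": 0,"rx": 0,"ry": 0,"rz": 0},
    {"dx": -0.2,"dy": -0.8,"dz": 0,"rx": 0,"ry": 0,"rz": 0},
    {"dx": -0.2,"dy": -0.8,"dz": 0,"rx": 0,"ry": 0,"rz": 0},
    {"dx": -0.2,"dy": -0.8,"dz": 0,"rx": 0,"ry": 0,"rz": 0},
    {"dx": 0,"dy": -0.8,"dz": 0,"rx": 0,"ry": 0,"rz": 0},
    {"dx": 0,"dy": -0.6,"dz": 0,"rx": 0,"ry": 0,"rz": 0},
    {"dx": 0,"dy": -0.3,"dz": 0,"rx": 0,"ry": 0,"rz": 0},
    {"dx": 0,"dy": 0,"dz": 0,"rx": 0,"ry": 0,"rz": 0}
  ]
}}

```text
t: 14.2
tcp_pos: [0.4801, -0.0277, 0.2839]
tool_rot: [0.577, 0.816, 0.0, 0.0]
force: [0.5, 0.6, -3.4]
finger_gap: 0.466
gripper_force: 60.8
```

```bash
python3 - <<'E'
from h import *
from station import sensors
s=sensors.sense();r=R.from_quat(s["tool_rot"]);z=-r.as_matrix()[:,2];print(s["t"],s["tcp_pos"],z,s["finger_gap"])
print("shift units",(np.array([.4800,-.0285,.107])-s["tcp_pos"])/.025,"turn units",np.degrees(np.cross(z,[0,0,1]))/30)
E
```

```text
14.2 [ 0.48012294 -0.02766519  0.2839319 ] [-4.53944053e-04 -1.51698874e-04  9.99999885e-01] 0.4663753675787799
shift units [-4.91743773e-03 -3.33923195e-02 -7.07727614e+00] turn units [-0.00028972  0.00086697  0.        ]
```

{"op": "move_arm", "data": {
  "targets": [
    {"dx": 0,"dy": 0,"dz": -0.6,"rx": 0,"ry": 0,"rz": 0},
    {"dx": 0,"dy": 0,"dz": -0.9,"rx": 0,"ry": 0,"rz": 0},
    {"dx": 0,"dy": 0,"dz": -1,"rx": 0,"ry": 0,"rz": 0},
    {"dx": 0,"dy": 0,"dz": -1,"rx": 0,"ry": 0,"rz": 0},
    {"dx": 0,"dy": 0,"dz": -1,"rx": 0,"ry": 0,"rz": 0},
    {"dx": 0,"dy": 0,"dz": -0.9,"rx": 0,"ry": 0,"rz": 0},
    {"dx": 0,"dy": 0,"dz": -0.7,"rx": 0,"ry": 0,"rz": 0},
    {"dx": 0,"dy": 0,"dz": -0.5,"rx": 0,"ry": 0,"rz": 0},
    {"dx": 0,"dy": 0,"dz": -0.3,"rx": 0,"ry": 0,"rz": 0},
    {"dx": 0,"dy": 0,"dz": 0,"rx": 0,"ry": 0,"rz": 0}
  ]
}}

```text
t: 15.45
tcp_pos: [0.48, -0.0273, 0.1111]
tool_rot: [0.577, 0.817, -0.0, -0.0]
force: [-0.0, 0.4, -2.8]
finger_gap: 0.464
gripper_force: 60.7
```

{"op": "move_arm", "data": {
  "targets": [
    {"dx": 0,"dy": 0,"dz": -0.05,"rx": 0,"ry": 0,"rz": 0},
    {"dx": 0,"dy": 0,"dz": -0.05,"rx": 0,"ry": 0,"rz": 0},
    {"dx": 0,"dy": 0,"dz": -0.04,"rx": 0,"ry": 0,"rz": 0},
    {"dx": 0,"dy": 0,"dz": -0.04,"rx": 0,"ry": 0,"rz": 0},
    {"dx": 0,"dy": 0,"dz": -0.04,"rx": 0,"ry": 0,"rz": 0},
    {"dx": 0,"dy": 0,"dz": -0.04,"rx": 0,"ry": 0,"rz": 0},
    {"dx": 0,"dy": 0,"dz": 0,"rx": 0,"ry": 0,"rz": 0},
    {"dx": 0,"dy": 0,"dz": 0,"rx": 0,"ry": 0,"rz": 0},
    {"dx": 0,"dy": 0,"dz": 0,"rx": 0,"ry": 0,"rz": 0},
    {"dx": 0,"dy": 0,"dz": 0,"rx": 0,"ry": 0,"rz": 0}
  ]
}}

```text
t: 16.7
tcp_pos: [0.48, -0.0275, 0.1048]
tool_rot: [0.577, 0.817, 0.0, 0.0]
force: [-0.0, 0.1, -3.0]
finger_gap: 0.466
gripper_force: 60.7
```

Not touching yet, so I lower about 2 mm more.

{"op": "move_arm", "data": {
  "targets": [
    {"dx": 0,"dy": 0,"dz": -0.03,"rx": 0,"ry": 0,"rz": 0},
    {"dx": 0,"dy": 0,"dz": -0.03,"rx": 0,"ry": 0,"rz": 0},
    {"dx": 0,"dy": 0,"dz": -0.02,"rx": 0,"ry": 0,"rz": 0},
    {"dx": 0,"dy": 0,"dz": 0,"rx": 0,"ry": 0,"rz": 0},
    {"dx": 0,"dy": 0,"dz": 0,"rx": 0,"ry": 0,"rz": 0},
    {"dx": 0,"dy": 0,"dz": 0,"rx": 0,"ry": 0,"rz": 0},
    {"dx": 0,"dy": 0,"dz": 0,"rx": 0,"ry": 0,"rz": 0},
    {"dx": 0,"dy": 0,"dz": 0,"rx": 0,"ry": 0,"rz": 0},
    {"dx": 0,"dy": 0,"dz": 0,"rx": 0,"ry": 0,"rz": 0},
    {"dx": 0,"dy": 0,"dz": 0,"rx": 0,"ry": 0,"rz": 0}
  ]
}}

```text
t: 17.95
tcp_pos: [0.48, -0.0276, 0.1041]
tool_rot: [0.577, 0.817, 0.0, 0.0]
force: [-3.0, 0.4, 8.9]
finger_gap: 0.463
gripper_force: 61.8
```

In contact. Releasing, then rising.

{"op": "move_arm", "data": {
  "targets": [
    {"dx": 0,"dy": 0,"dz": 0,"rx": 0,"ry": 0,"rz": 0},
    {"dx": 0,"dy": 0,"dz": 0,"rx": 0,"ry": 0,"rz": 0},
    {"dx": 0,"dy": 0,"dz": 0,"rx": 0,"ry": 0,"rz": 0},
    {"dx": 0,"dy": 0,"dz": 0,"rx": 0,"ry": 0,"rz": 0},
    {"dx": 0,"dy": 0,"dz": 0,"rx": 0,"ry": 0,"rz": 0},
    {"dx": 0,"dy": 0,"dz": 0,"rx": 0,"ry": 0,"rz": 0},
    {"dx": 0,"dy": 0,"dz": 0,"rx": 0,"ry": 0,"rz": 0},
    {"dx": 0,"dy": 0,"dz": 0,"rx": 0,"ry": 0,"rz": 0},
    {"dx": 0,"dy": 0,"dz": 0,"rx": 0,"ry": 0,"rz": 0},
    {"dx": 0,"dy": 0,"dz": 0,"rx": 0,"ry": 0,"rz": 0}
  ],
  "claw": 100
}}

```text
t: 19.2
tcp_pos: [0.48, -0.0275, 0.1028]
tool_rot: [0.577, 0.817, -0.0, -0.0]
force: [0.6, 0.4, 0.4]
finger_gap: 0.998
gripper_force: 0.0
```

{"op": "move_arm", "data": {
  "targets": [
    {"dx": 0,"dy": 0,"dz": 0.3,"rx": 0,"ry": 0,"rz": 0},
    {"dx": 0,"dy": 0,"dz": 0.6,"rx": 0,"ry": 0,"rz": 0},
    {"dx": 0,"dy": 0,"dz": 0.7,"rx": 0,"ry": 0,"rz": 0},
    {"dx": 0,"dy": 0,"dz": 0.7,"rx": 0,"ry": 0,"rz": 0},
    {"dx": 0,"dy": 0,"dz": 0.7,"rx": 0,"ry": 0,"rz": 0},
    {"dx": 0,"dy": 0,"dz": 0.7,"rx": 0,"ry": 0,"rz": 0},
    {"dx": 0,"dy": 0,"dz": 0.7,"rx": 0,"ry": 0,"rz": 0},
    {"dx": 0,"dy": 0,"dz": 0.7,"rx": 0,"ry": 0,"rz": 0},
    {"dx": 0,"dy": 0,"dz": 0.7,"rx": 0,"ry": 0,"rz": 0},
    {"dx": 0,"dy": 0,"dz": 0.3,"rx": 0,"ry": 0,"rz": 0}
  ]
}}

```text
t: 20.45
tcp_pos: [0.4803, -0.0275, 0.2566]
tool_rot: [0.577, 0.817, 0.0, 0.001]
force: [-0.5, -0.2, -0.4]
finger_gap: 0.996
gripper_force: 0.0
```

```bash
python3 - <<'E'
from h import *
cv2.imwrite("pics/w5.png",cams.snapshot("wrist")[:,:,::-1])
E
```

```text
(no output)
```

View pics/w5.png

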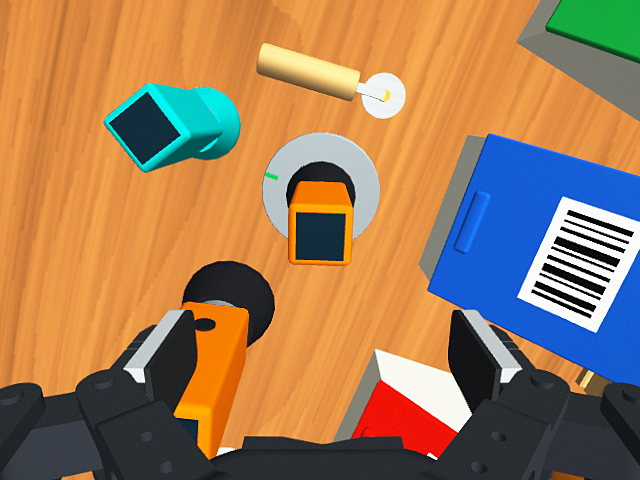

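The scanner stands upright in the middle of the pad, hood at (321,185) and pad centre at (321,192). It has been released, and the cutter and everything else in view are unmoved.

```bash
python3 -c "
from station import order
print(order.sign_off())"
```

```text
the job is handed in; nothing more can be done
None
```

I scanned the green bin's label for over 2 s (square, centred, about 80 mm away), set the scanner back upright on the middle of its pad, let go, and handed the job in; no verdict came back.

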